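# Clear the stake plate and set out the forming stakes

## Task

Get the stake plate ready for forming: pick up the green scraper block and sweep all the loose brass offcuts off the plate into the blue scrap pan at its end (do not touch offcuts on the plate with the gripper; any that land on the bench must go into the pan too), and put the scraper back standing lengthwise on its cork pad. With the plate clear, take every stake that is in the wooden rack and plug it upright into the plate, one to a square hole, whichever hole you like, fully home so that its shoulder sits on the plate. Leave the other tools and bottles where they are.

Things in the scene. Friction and masses are not known exactly. Their poses are not given: they have to be found in the camera images.
- plate: stake plate: thick steel plate on a dark oak plinth, fixed to the bench, 150 mm along its x, 360 mm along its y, 52 mm high, flat smooth top; four square holes in a row along y. Origin centre of underside.
- plate_hole0 (a point): centre of the mouth (level with the plate's top) of square hole 0 of the plate: 21.6 mm wide, 46 mm deep, sides parallel to the plate's x and y; hole centres are 90 mm apart, 135 mm along the plate's y
- plate_hole1 (a point): centre of the mouth (level with the plate's top) of square hole 1 of the plate: 21.6 mm wide, 46 mm deep, sides parallel to the plate's x and y; hole centres are 90 mm apart, 45 mm along the plate's y
- plate_hole2 (a point): centre of the mouth (level with the plate's top) of square hole 2 of the plate: 21.6 mm wide, 46 mm deep, sides parallel to the plate's x and y; hole centres are 90 mm apart, -45 mm along the plate's y
- plate_hole3 (a point): centre of the mouth (level with the plate's top) of square hole 3 of the plate: 21.6 mm wide, 46 mm deep, sides parallel to the plate's x and y; hole centres are 90 mm apart, -135 mm along the plate's y
- pan: blue open sheet-metal scrap pan, fixed, standing against the plate's end at its -y side: 180 mm along x, 140 mm along y, walls 3 mm thick and 38 mm high (so lower than the plate's top). Origin centre of underside, axes parallel to the plate's.
- rack: wooden rack block, fixed, 160 x 170 x 52 mm, with four loose-fitting 24 mm square holes (at x +-40 mm, y +-45 mm from its origin, 46 mm deep) in which the stakes stand upright on their shoulders. Origin centre of underside.
- stake_flat: steel forming stake, 0.42 kg; origin on its axis at the underside of its 32 mm square, 8 mm thick shoulder, z up along it. Below: dark tang 19.6 mm square, 42 mm long, the last 14 mm tapering to 14 mm. Above: 22 mm square shank, from +34 mm the bright head: flat square anvil 38 x 38 mm, flat sides +34 to +64 mm. May be absent.
- stake_dome: steel forming stake, 0.42 kg; origin on its axis at the underside of its 32 mm square, 8 mm thick shoulder, z up along it. Below: dark tang 19.6 mm square, 42 mm long, the last 14 mm tapering to 14 mm. Above: 22 mm square shank, from +34 mm the bright head: 36 x 36 mm square base with flat sides +34 to +52 mm, round dome above to +69 mm. May be absent.
- stake_ridge: steel forming stake, 0.42 kg; origin on its axis at the underside of its 32 mm square, 8 mm thick shoulder, z up along it. Below: dark tang 19.6 mm square, 42 mm long, the last 14 mm tapering to 14 mm. Above: 22 mm square shank, from +34 mm the bright head: 60 mm along x, 30 mm along y, flat sides +34 to +52 mm, rounded above to +67 mm. May be absent.
- stake_horn: steel forming stake, 0.42 kg; origin on its axis at the underside of its 32 mm square, 8 mm thick shoulder, z up along it. Below: dark tang 19.6 mm square, 42 mm long, the last 14 mm tapering to 14 mm. Above: 22 mm square shank, from +34 mm the bright head: 88 mm along x (heel to -42, round tapering horn to +46), 26 mm along y, flat sides +34 to +64 mm. May be absent.
- scraper: scraper block: green block 150 mm along its x, 50 mm along its y, 22 mm high, with a flat steel underside and straight 150 mm edges; on top a pale wooden grip 70 mm along x, 22 mm along y, from +22 to +62 mm. Origin centre of underside, z up. About 0.3 kg. Starts on its pad.
- pad: fixed cork pad on the bench where the scraper stands when not in use: 200 mm along its x, 80 mm along its y, 3 mm thick. Origin centre of underside.
- chip1: loose round scalloped brass offcut, 38 mm across, 4 mm thick, 30 g, lying flat on the plate at the start (too wide to drop into the holes). Origin centre of underside. May be absent.
- chip2: loose rectangular brass offcut with a copper spot, 40 x 34 mm, 4 mm thick, 30 g, lying flat on the plate at the start (too wide to drop into the holes). Origin centre of underside. May be absent.
- chip3: loose round scalloped brass offcut, 38 mm across, 4 mm thick, 30 g, lying flat on the plate at the start (too wide to drop into the holes). Origin centre of underside. May be absent.
- chip4: loose rectangular brass offcut with a copper spot, 40 x 34 mm, 4 mm thick, 30 g, lying flat on the plate at the start (too wide to drop into the holes). Origin centre of underside. May be absent.
- chip5: loose round scalloped brass offcut, 38 mm across, 4 mm thick, 30 g, lying flat on the plate at the start (too wide to drop into the holes). Origin centre of underside. May be absent.
- flux_bottle: bystander: small clear bottle with white cap, 38 mm across, 80 mm high
- oxide_bottle: bystander: small amber bottle with black cap, 38 mm across, 80 mm high
- third_hand: bystander: red round base 84 mm across with a rod and clip, 135 mm high
- torch: bystander: hand torch standing upright, black with a yellow head, 72 mm across, 135 mm high
- pliers: bystander: pliers with red handles lying flat, 140 x 60 mm, 12 mm high
- mallet: bystander: mallet lying flat, wooden handle along its x, white head 50 mm across and 80 mm long, 250 mm in all
Not all that is in view belongs to the job. What is shaped like the chip2 but pink or red is not meant.

How it is judged:
On the way, in this order (a step that is already met when the one before it is completed fails the run):
1. the scraper is brought down onto the plate to sweep (x of scraper in the frame of plate between -0.06 and 0.06 m and y of scraper in the frame of plate between -0.24 and 0.24 m and z of scraper in the frame of plate between 0.045 and 0.06 m), for 0.2 s.
2. all offcuts lie in the scrap pan (x of chip1 in the frame of pan between -0.09 and 0.09 m and y of chip1 in the frame of pan between -0.07 and 0.07 m and z of each of chip1, chip2, chip3, chip4, chip5 in the frame of pan below 0.036 m and x of chip2 in the frame of pan between -0.09 and 0.09 m and y of chip2 in the frame of pan between -0.07 and 0.07 m and x of chip3 in the frame of pan between -0.09 and 0.09 m and y of chip3 in the frame of pan between -0.07 and 0.07 m and x of chip4 in the frame of pan between -0.09 and 0.09 m and y of chip4 in the frame of pan between -0.07 and 0.07 m and x of chip5 in the frame of pan between -0.09 and 0.09 m and y of chip5 in the frame of pan between -0.07 and 0.07 m), for 0.2 s.
3. after that, every stake is plugged home in the plate ((distance between stake_flat and plate_hole0 below 0.004 m or distance between stake_flat and plate_hole1 below 0.004 m or distance between stake_flat and plate_hole2 below 0.004 m or distance between stake_flat and plate_hole3 below 0.004 m) and angle between each of stake_flat, stake_dome, stake_ridge, stake_horn's own z axis and vertical below 0.06 rad and (distance between stake_dome and plate_hole0 below 0.004 m or distance between stake_dome and plate_hole1 below 0.004 m or distance between stake_dome and plate_hole2 below 0.004 m or distance between stake_dome and plate_hole3 below 0.004 m) and (distance between stake_ridge and plate_hole0 below 0.004 m or distance between stake_ridge and plate_hole1 below 0.004 m or distance between stake_ridge and plate_hole2 below 0.004 m or distance between stake_ridge and plate_hole3 below 0.004 m) and (distance between stake_horn and plate_hole0 below 0.004 m or distance between stake_horn and plate_hole1 below 0.004 m or distance between stake_horn and plate_hole2 below 0.004 m or distance between stake_horn and plate_hole3 below 0.004 m)), for 0.2 s.
At the end, for the whole second after the job is handed in: every offcut in the scrap pan below its rim; every stake in a plate hole, shoulder within 4 mm of its seat, upright within 0.06 rad; scraper standing on its cork pad, lengthwise within 0.4 rad, centre within 40 mm along and 30 mm across; all at rest (all of step 2 and all of step 3 and x of scraper in the frame of pad between -0.04 and 0.04 m and y of scraper in the frame of pad between -0.03 and 0.03 m and height (world z) of scraper below 0.008 m and angle between scraper's own z axis and vertical below 0.1 rad and angle between the x axis of scraper and the x axis of pad, either way round below 0.4 rad and linear speed of each of stake_flat, stake_dome, stake_ridge, stake_horn, chip1, chip2, chip3, chip4, chip5, scraper below 0.02 m/s); the robot touches nothing.
It fails at once if the fingers touch an offcut that lies on the plate ((contact force between the fingers and chip1 above 1 N and x of chip1 in the frame of plate between -0.08 and 0.08 m and y of chip1 in the frame of plate between -0.185 and 0.185 m and z of chip1 in the frame of plate between 0.046 and 0.065 m) or (contact force between the fingers and chip2 above 1 N and x of chip2 in the frame of plate between -0.08 and 0.08 m and y of chip2 in the frame of plate between -0.185 and 0.185 m and z of chip2 in the frame of plate between 0.046 and 0.065 m) or (contact force between the fingers and chip3 above 1 N and x of chip3 in the frame of plate between -0.08 and 0.08 m and y of chip3 in the frame of plate between -0.185 and 0.185 m and z of chip3 in the frame of plate between 0.046 and 0.065 m) or (contact force between the fingers and chip4 above 1 N and x of chip4 in the frame of plate between -0.08 and 0.08 m and y of chip4 in the frame of plate between -0.185 and 0.185 m and z of chip4 in the frame of plate between 0.046 and 0.065 m) or (contact force between the fingers and chip5 above 1 N and x of chip5 in the frame of plate between -0.08 and 0.08 m and y of chip5 in the frame of plate between -0.185 and 0.185 m and z of chip5 in the frame of plate between 0.046 and 0.065 m)).
It fails at once if a bystander (bottle, third hand, torch, pliers, mallet) is moved by more than 40 mm (distance of any of flux_bottle, oxide_bottle, third_hand, torch, pliers, mallet from where it was at the start of the episode above 0.04 m).
Of stake_flat, stake_dome, stake_ridge, stake_horn only 3 to 4 are there at a start; the rules pass over those that are not, and their reading is None.
Of chip1, chip2, chip3, chip4, chip5 only 2 to 5 are there at a start; the rules pass over those that are not, and their reading is None.
At some moment in a run one of scraper, chip1, chip2, chip3, chip4, chip5 may be knocked a few centimetres aside while the robot is not near it.
It also fails if it takes over 210 s, if anything falls off the work surface, if the arm or the gripper's body presses on something with over 40 N, if the wrist force passes 120 N, or if a joint passes its speed limit or range.

## Robot

A 6-joint arm with a two-finger parallel gripper is mounted at the origin on the work surface. World frame = base frame: x ahead of the robot, y to its left, z up, the work surface at z = 0. Lengths are in m, angles in rad, forces in N, time in s.
With the tool pointing down it reaches from about 0.325 to 0.75 m from the base axis. Payload 7.6 kg.
Tool frame: the origin (TCP) lies between the finger pads; the fingertips stand 11 mm ahead of it and the grasp point (between the pads) lies 8 mm behind it; z points along the fingers, y is the direction in which the jaws open and shut (so a half turn about z gives the same grasp; the last joint's range is limited). The gripper opens to 85 mm and grips with 20 to 120 N. Pads are 22 mm wide; open, the fingers measure 114 mm over their backs; the gripper's body (76 mm by 85 mm) begins 54 mm behind the grasp point. The pads swing forward as they close: fully open they stand 13 mm farther back than shut.
Start: joints at [-1.352, 0.052, 1.401, -0, 1.689, -0.07], TCP at [0.15, -0.503, 0.242] pointing down, gripper open.
Joint ranges: [-2.9, 2.9], [-0.91, 2.17], [0.12, 2.37], [-1.06, 4.2], [0.26, 2.73], [-2.93, 2.93]. Speed limits (rad/s): [2.57, 2.57, 3.01, 3.14, 3.14, 3.14].

## Interface

Orientations are given as a unit quaternion [x, y, z, w].
In Python, from cell import state, vision, order gives the robot as it stands.
- The arm moves only by the tool move_arm, never from a script. Its argument "commands" is a list of rows, each a list of 7 numbers: the opening in per cent of the stroke, from 0 (shut) to 100 (fully open), then the shift along the tool's x, y, z in m, then the turn, a rotation vector about the tool's x, y, z in degrees. In form: [[jaw, x, y, z, wx, wy, wz], ...]. A call has 1 to 12 rows; each row is the pose to reach, as a shift and turn from the pose commanded when the call began, along the tool's axes at that moment; what a row does not reach only later rows make up. A row lasts 1/10 s, in which the tool goes at most 50 mm and 8.59 degrees, less where a joint would pass 70% of its speed; a pose out of reach is approached as far as the arm can. A call with a gripper value outside its range is refused whole. The fingers move at their own pace and stop on an object; the grip force is fixed at half the most. Time passes only in rows, so rows that repeat a pose let the fingers close. It gives the time, the measured TCP pose, the force and the opening at its end, in the units of the state.
- state(): the state, without advancing time (a new reading comes with each control period).
- vision.snapshot(name): name is "scene" or "top" or "wrist"; returns the picture (420x560x3 uint8, red, green, blue); there is no depth.
- vision.camera_info(name): a dict with "camera_matrix" (3x3 intrinsics, pixels), "world_to_cam" (4x4, takes a point from world to camera coordinates). Camera axes: x right, y down, z forward; pixel columns grow to the right and rows downward; lengths in m; the calibration is good to about 2 mm. A picture is of the moment at which its call begins: read the wrist's pose just before it. camera_info takes no time and is no camera call; for the wrist camera it gives the pose at the moment of the call.
- order.close_job(): hands the job in, once; it reports no verdict.
The state is a dict: "time_s": time; "joints": joint angles; "qvel": joint speeds; "joint_efforts": joint torques, N m; "ee_pos": TCP position; "tool_rot": TCP orientation; "ft_force": force on the tool from outside, world axes, zero at the start; "ft_torque": the same for the moment, N m; "finger_gap": finger opening in m.
Only numpy, scipy, OpenCV 4.12 (cv2) and the standard library are available. Lean on these libraries where they do the work, as an engineer would, in place of code of your own. Each camera call takes 0.05 s, during which the arm holds its last target. There are 200 camera calls.

## Working session

There is one attempt and no reset: what is moved stays moved. The work goes in short steps, Python scripts to look and compute and a tool call to move; the robot and the scene stay as the last step left them, time stands still between calls to the robot, and variables do not carry over. Pictures are saved under pics/ and viewed, about 12 in all and at most 16, crops included, and the job is handed in when it is done.

Besides the shell and the picture viewer there is one more tool, called as a command line: name --pt "numbers of a row" for each row, then --argument value for the rest. move_arm: Moves the arm, as the interface text tells. Its arguments: {"type":"object","properties":{"commands":{"type":"array"}},"required":["commands"]}

```bash
ls; mkdir -p pics; python3 - <<'E'
from cell import state,vision
import cv2,numpy as np
for n in("top","scene"):
    im=vision.snapshot(n); ci=vision.camera_info(n)
    print(n,ci)
    cv2.imwrite(f"pics/{n}0.png",cv2.resize(im[:,:,::-1],(800,600),interpolation=cv2.INTER_CUBIC))
print(state())
E
```

```text
pics
top {'camera_matrix': array([[508.05455438,   0.        , 280.76245336],
       [  0.        , 508.05455438, 211.96737496],
       [  0.        ,   0.        ,   1.        ]]), 'world_to_cam': array([[-0.0131622 , -0.99980903,  0.01444516, -0.0420139 ],
       [-0.98963778,  0.01095982, -0.14316757,  0.57526844],
       [ 0.14298191, -0.01617988, -0.98959304,  1.46538659],
       [ 0.        ,  0.        ,  0.        ,  1.        ]])}
scene {'camera_matrix': array([[450.0493456 ,   0.        , 282.32108637],
       [  0.        , 450.0493456 , 209.17629105],
       [  0.        ,   0.        ,   1.        ]]), 'world_to_cam': array([[-0.16424761,  0.98637298,  0.00954303,  0.12038365],
       [ 0.68529476,  0.1210609 , -0.71813324, -0.34108313],
       [-0.70950251, -0.11141188, -0.6958402 ,  1.56193092],
       [ 0.        ,  0.        ,  0.        ,  1.        ]])}
{'time_s': 0.1, 'joints': array([-1.35227112e+00,  5.27952972e-02,  1.40161745e+00,  2.59984836e-05,
        1.68862594e+00, -7.02941364e-02]), 'qvel': array([ 1.24431894e-03, -1.00001444e-03, -4.12017726e-03, -7.38413983e-04,
       -6.48792731e-05, -3.01795330e-04]), 'joint_efforts': array([ 1.16328058e-03, -3.82583857e+01, -3.60985386e+01, -4.09904499e-05,
        4.85740107e-03, -7.75228500e-06]), 'ee_pos': array([ 0.14950663, -0.50299405,  0.24154828]), 'tool_rot': array([ 9.89590554e-01,  1.43909735e-01, -4.06629890e-05, -7.21988214e-04]), 'ft_force': array([ 0.03272138, -0.8566898 ,  0.46479056]), 'ft_torque': array([-0.01426345, -0.02793656,  0.01438708]), 'finger_gap': 0.08555264600555401}
```

View pics/top0.png

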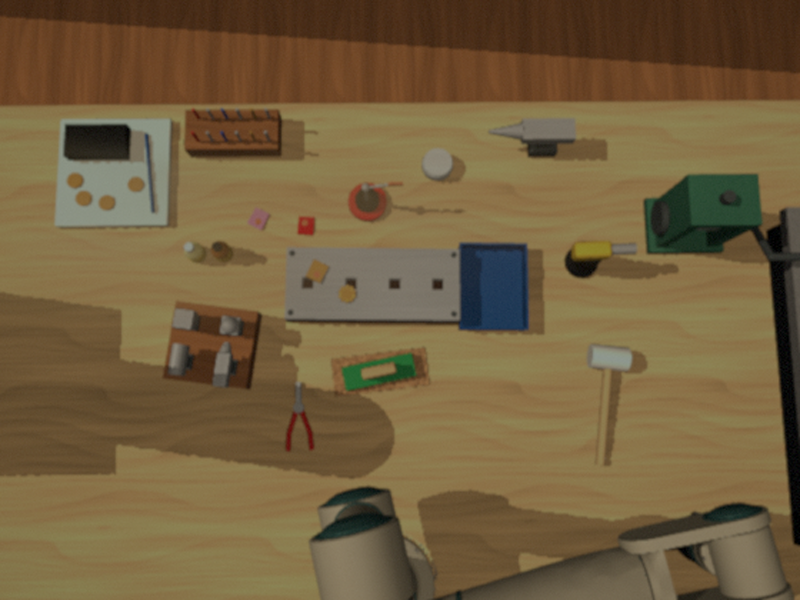

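View pics/scene0.png

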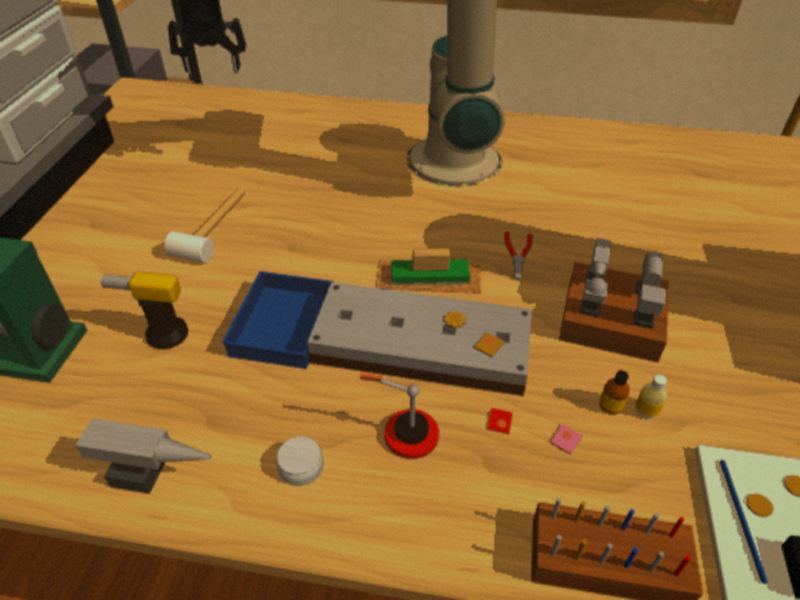

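The top view shows the plate (about 287–460, 248–322), the pan to its right, two chips (316,270 and 347,294), the scraper on its pad (380,371) and four stakes in the rack (212,345). I'll enlarge that area.

```bash
cat > h.py <<'E'
from cell import state,vision,order
import cv2,numpy as np
from scipy.spatial.transform import Rotation as R
def p2w(n,uv,z,ci=None):
    ci=ci or vision.camera_info(n); K=ci["camera_matrix"];T=ci["world_to_cam"]
    uv=np.atleast_2d(np.array(uv,float)); z=np.broadcast_to(z,len(uv))
    d=np.c_[uv,np.ones(len(uv))]@np.linalg.inv(K).T@T[:3,:3]; c=-T[:3,:3].T@T[:3,3]
    return c+d*((z-c[2])/d[:,2])[:,None]
def w2p(n,P,ci=None):
    ci=ci or vision.camera_info(n); T=ci["world_to_cam"]
    q=(np.atleast_2d(P)@T[:3,:3].T+T[:3,3])@ci["camera_matrix"].T
    return q[:,:2]/q[:,2:]
def crop(im,f,c0,c1,r0,r1,s):
    cv2.imwrite(f"pics/{f}.png",cv2.resize(im[r0:r1,c0:c1,::-1],None,fx=s,fy=s,interpolation=cv2.INTER_CUBIC))
def tool(): 
    s=state(); return s["ee_pos"],R.from_quat(s["tool_rot"])
def delta(p,yaw=None):
    """shift and turn, tool axes, to reach TCP p, tool straight down with tool-y (jaw) axis at world yaw"""
    t,r=tool(); sh=r.inv().apply(np.array(p)-t)
    out=np.round(sh,4)
    if yaw is not None:
        best=None
        for y in(yaw,yaw+np.pi):
            Y=np.array([np.cos(y),np.sin(y),0]);Z=np.array([0,0,-1.]);X=np.cross(Y,Z)
            g=R.from_matrix(np.c_[X,Y,Z]); v=(r.inv()*g).as_rotvec(degrees=True)
            if best is None or np.linalg.norm(v)<np.linalg.norm(best): best=v
        return out,np.round(best,2)
    return out
E
python3 - <<'E'
from h import *
im=vision.snapshot("top"); crop(im,"top1",112,378,165,285,3)
E
```

```text
(no output)
```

View pics/top1.png

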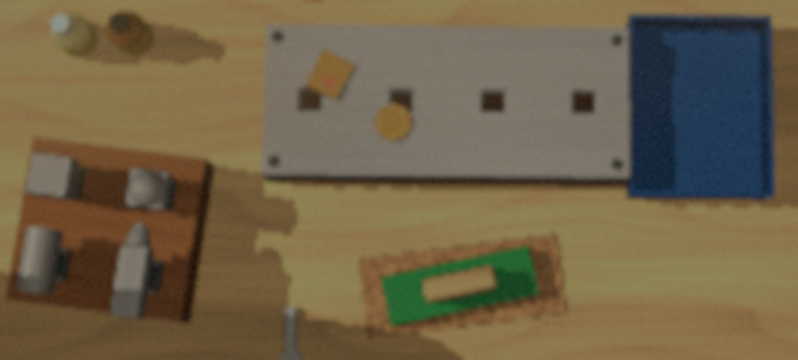

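```bash
python3 - <<'E'
from h import *
f=lambda a:(np.array(a,float)+.5)/3-.5+[112,165]
def pr(n,a,z):
    w=p2w("top",f(a),z); print(n,np.round(w,4).tolist()); return w
c=pr("plate corners",[(267,25),(630,25),(629,180),(264,178)],.052); print(c.mean(0), np.linalg.norm(c-np.roll(c,-1,0),axis=1))
pr("holes",[(310,99),(401,100),(492,101),(583,102)],.052)
pr("screws",[(278,36),(617,40),(617,164),(274,161)],.052)
c=pr("pan",[(630,17),(769,17),(772,197),(629,197)],.038);print(c.mean(0))
pr("chips",[(331,74),(394,121)],.056)
c=pr("pad",[(360,260),(557,235),(566,310),(372,336)],.003);print(c.mean(0))
c=pr("grip",[(421,279),(492,264),(496,286),(426,302)],.065);print("grip",c.mean(0), np.linalg.norm(c-np.roll(c,-1,0),axis=1))
c=pr("green",[(383,277),(530,247),(538,292),(393,326)],.025);print("green",c.mean(0), np.linalg.norm(c-np.roll(c,-1,0),axis=1))
d=c[1]-c[0];print("yaw",np.degrees(np.arctan2(d[1],d[0])))
d=c[2]-c[3];print("yaw",np.degrees(np.arctan2(d[1],d[0])))
c=pr("rack",[(35,137),(212,162),(189,321),(7,297)],.052);print(c.mean(0), np.linalg.norm(c-np.roll(c,-1,0),axis=1))
pr("stake tops",[(50,172),(148,185),(40,256),(132,262)],.11)
E
```

```text
plate corners [[0.6929, 0.1877, 0.052], [0.6893, -0.1724, 0.052], [0.5342, -0.1676, 0.052], [0.5403, 0.1892, 0.052]]
[0.61415644 0.00924495 0.052     ] [0.36008433 0.15516873 0.35679836 0.15262914]
holes [[0.618, 0.1448, 0.052], [0.6161, 0.0553, 0.052], [0.6141, -0.0343, 0.052], [0.6122, -0.124, 0.052]]
screws [[0.6816, 0.1767, 0.052], [0.6742, -0.1591, 0.052], [0.5501, -0.1562, 0.052], [0.5569, 0.1796, 0.052]]
pan [[0.7006, -0.174, 0.038], [0.6992, -0.3139, 0.038], [0.5173, -0.31, 0.038], [0.519, -0.1685, 0.038]]
[ 0.60903951 -0.24160185  0.038     ]
chips [[0.6421, 0.1238, 0.056], [0.5946, 0.062, 0.056]]
pad [[0.4624, 0.0995, 0.003], [0.4851, -0.0984, 0.003], [0.41, -0.106, 0.003], [0.3867, 0.0875, 0.003]]
[ 0.4360573  -0.00434299  0.003     ]
grip [[0.4393, 0.036, 0.065], [0.4528, -0.0323, 0.065], [0.4317, -0.0359, 0.065], [0.4172, 0.0313, 0.065]]
grip [ 4.35265628e-01 -2.38448271e-04  6.50000000e-02] [0.06965561 0.02144646 0.06877633 0.02252841]
green [[0.4439, 0.0751, 0.025], [0.4717, -0.0704, 0.025], [0.4273, -0.0776, 0.025], [0.3958, 0.0653, 0.025]]
green [ 0.43466964 -0.00188274  0.025     ] [0.14807841 0.04506514 0.14633918 0.04908448]
yaw -79.16370353970736
yaw -77.58375856456065
rack [[0.5832, 0.413, 0.052], [0.5566, 0.2401, 0.052], [0.4024, 0.2599, 0.052], [0.4276, 0.4351, 0.052]]
[0.49245878 0.33700987 0.052     ] [0.17501791 0.15542091 0.17696432 0.15710149]
stake tops [[0.5411, 0.3809, 0.11], [0.5278, 0.2891, 0.11], [0.4625, 0.3878, 0.11], [0.4559, 0.3025, 0.11]]
```

```bash
python3 - <<'E'
from h import *
print(delta([.435,-.001,.16],np.radians(11.5)))
E
```

```text
(array([ 0.4167, -0.3998,  0.0822]), array([-5.000e-02, -5.000e-02, -8.495e+01]))
```

move_arm --pt "60 0.417 -0.4 0.082 0 0 -85" --pt "60 0.417 -0.4 0.082 0 0 -85" --pt "60 0.417 -0.4 0.082 0 0 -85" --pt "60 0.417 -0.4 0.082 0 0 -85" --pt "60 0.417 -0.4 0.082 0 0 -85" --pt "60 0.417 -0.4 0.082 0 0 -85" --pt "60 0.417 -0.4 0.082 0 0 -85" --pt "60 0.417 -0.4 0.082 0 0 -85" --pt "60 0.417 -0.4 0.082 0 0 -85" --pt "60 0.417 -0.4 0.082 0 0 -85" --pt "60 0.417 -0.4 0.082 0 0 -85" --pt "60 0.417 -0.4 0.082 0 0 -85"

```text
time_s: 1.35
ee_pos: [0.4359, 0.0018, 0.1596]
tool_rot: [0.631, 0.775, -0.0, -0.0]
ft_force: [-0.5, -0.2, 0.6]
finger_gap: 0.0513
```

move_arm --pt "60 0 0 0 0 0 0" --pt "60 0 0 0 0 0 0" --pt "60 0 0 0 0 0 0"

```text
time_s: 1.65
ee_pos: [0.4351, -0.0018, 0.1604]
tool_rot: [0.633, 0.774, -0.0, 0.0]
ft_force: [-0.9, -0.5, -0.9]
finger_gap: 0.0513
```

```bash
python3 - <<'E'
from h import *
im=vision.snapshot("wrist"); crop(im,"w1",0,560,0,420,1.2)
im=vision.snapshot("top"); 
cv2.imwrite("pics/t2.png",im[:,:,::-1])
print(tool()[0],delta([.435,-.001,.16],np.radians(11.5)))
ci=vision.camera_info("wrist");print(ci)
for P in([.435,-.001,.065],):print(w2p("wrist",[P])*1.2)
E
```

```text
[ 0.4351439  -0.00206174  0.16054757] (array([0.0011, 0.0001, 0.0005]), array([ 0.02,  0.02, -0.06]))
{'camera_matrix': array([[357.95181855,   0.        , 276.60401428],
       [  0.        , 357.95181855, 207.63944992],
       [  0.        ,   0.        ,   1.        ]]), 'world_to_cam': array([[ 0.98018769,  0.1980674 ,  0.00118247, -0.42623687],
       [ 0.18996607, -0.94175299,  0.27751432, -0.09847155],
       [ 0.05608014, -0.27179149, -0.96072077,  0.27477367],
       [ 0.        ,  0.        ,  0.        ,  1.        ]])}
[[331.96753931 254.86551174]]
```

View pics/w1.png

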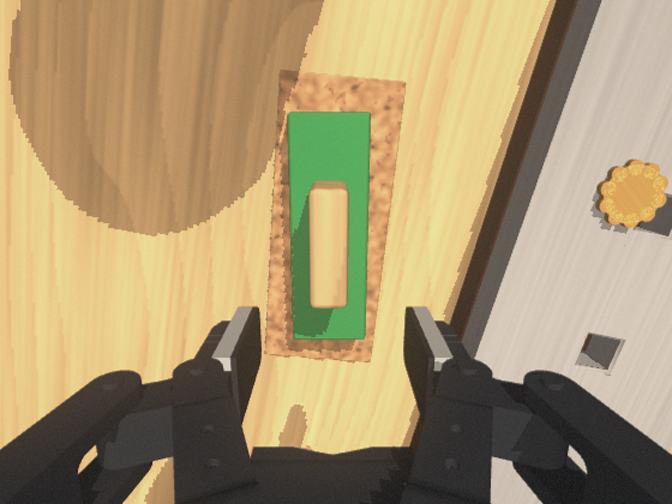

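The wrist view shows the grip's top at about (311–347, 188–307), square between the open jaws. I'll refine the pose from those points.

```bash
python3 - <<'E'
from h import *
f=lambda a:(np.array(a,float)+.5)/1.2-.5
for n,a,z in(("grip",[(314,189),(346,189),(347,306),(311,307)],.065),("green",[(288,112),(370,112),(366,339),(294,339)],.025),("pad",[(280,70),(405,82),(371,362),(265,354)],.003),("hole1,chip,hole2",[(635,193),(603,352)],.052)):
    w=p2w("wrist",f(a),z);print(n,w.round(4).tolist(),w.mean(0));d=w[0]-w[-1];print(np.degrees(np.arctan2(d[1],d[0])), np.linalg.norm(w-np.roll(w,-1,0),axis=1));d=w[1]-w[-2];print(np.degrees(np.arctan2(d[1],d[0])))
print(delta([.435,-.001,.042],np.radians(11.5)))
E
```

```text
grip [[0.4184, 0.0328, 0.065], [0.435, 0.0361, 0.065], [0.4494, -0.0292, 0.065], [0.4294, -0.0339, 0.065]] [0.43304663 0.00147635 0.065     ]
99.30163679549875 [0.01690264 0.06689268 0.02058821 0.06753965]
102.43077031534315
green [[0.3944, 0.0686, 0.025], [0.4419, 0.0782, 0.025], [0.4723, -0.0675, 0.025], [0.4237, -0.0773, 0.025]] [0.43309502 0.00052385 0.025     ]
101.38355680284842 [0.04853597 0.14885681 0.04954057 0.14882148]
101.7702402830712
pad [[0.383, 0.0925, 0.003], [0.4613, 0.1011, 0.003], [0.4845, -0.0966, 0.003], [0.4047, -0.1057, 0.003]] [ 0.43337791 -0.00219429  0.003     ]
96.25517284064306 [0.07871804 0.19909144 0.08026208 0.1993902 ]
96.6992676728507
hole1,chip,hole2 [[0.595, 0.0643, 0.052], [0.6143, -0.0335, 0.052]] [0.60464912 0.01539263 0.052     ]
101.14152093509716 [0.09963122 0.09963122]
-78.85847906490284
(array([0.0011, 0.    , 0.1185]), array([ 0.02,  0.02, -0.06]))
```

move_arm --pt "60 0.003 -0.001 0.04 0 0 0" --pt "60 0.003 -0.001 0.08 0 0 0" --pt "60 0.003 -0.001 0.1 0 0 0" --pt "60 0.003 -0.001 0.118 0 0 0" --pt "60 0.003 -0.001 0.118 0 0 0" --pt "0 0.003 -0.001 0.118 0 0 0" --pt "0 0.003 -0.001 0.118 0 0 0" --pt "0 0.003 -0.001 0.118 0 0 0" --pt "0 0.003 -0.001 0.118 0 0 0" --pt "0 0.003 -0.001 0.118 0 0 0" --pt "0 0.003 -0.001 0.118 0 0 0"

```text
time_s: 2.85
ee_pos: [0.4348, 0.0013, 0.0439]
tool_rot: [0.632, 0.775, 0.001, 0.001]
ft_force: [-1.3, -1.9, 7.4]
finger_gap: 0.0215
```

```bash
python3 - <<'E'
from h import *
s=state();print(s["ee_pos"],s["ft_force"],s["ft_torque"],s["finger_gap"])
print(delta([.436,.0,.15]),delta([.62,.195,.15],np.radians(88.8)))
E
```

```text
[0.43478525 0.00131052 0.0438786 ] [-1.31072467 -1.90352049  7.36160818] [-0.27193975  0.4106987  -0.019739  ] 0.02153179545818509
[-0.0017  0.0012 -0.1061] (array([ 0.1526,  0.2205, -0.1058]), array([ 7.000e-02,  1.600e-01, -7.726e+01]))
```

move_arm --pt "0 0 0 -0.04 0 0 0" --pt "0 0 0 -0.08 0 0 0" --pt "0 0 0 -0.13 0 0 0" --pt "0 0.15 0.22 -0.13 0 0 -77.3" --pt "0 0.15 0.22 -0.13 0 0 -77.3" --pt "0 0.15 0.22 -0.13 0 0 -77.3" --pt "0 0.15 0.22 -0.13 0 0 -77.3" --pt "0 0.15 0.22 -0.13 0 0 -77.3" --pt "0 0.15 0.22 -0.13 0 0 -77.3" --pt "0 0.15 0.22 -0.13 0 0 -77.3" --pt "0 0.15 0.22 -0.13 0 0 -77.3" --pt "0 0.15 0.22 -0.13 0 0 -77.3"

```text
time_s: 4.05
ee_pos: [0.619, 0.1929, 0.1713]
tool_rot: [0.007, 1.0, -0.0, -0.001]
ft_force: [0.1, -0.6, -4.0]
finger_gap: 0.0211
```

move_arm --pt "0 0 0 0 0 0 0" --pt "0 0 0 0 0 0 0" --pt "0 0 0 0 0 0 0" --pt "0 0 0 0 0 0 0"

```text
time_s: 4.45
ee_pos: [0.6192, 0.1926, 0.1722]
tool_rot: [0.011, 1.0, -0.0, -0.0]
ft_force: [-0.1, 0.6, -3.1]
finger_gap: 0.0212
```

```bash
python3 - <<'E'
from h import *
im=vision.snapshot("wrist"); crop(im,"w2",0,560,0,420,1)
s=state();print(s["ee_pos"],s["ft_force"],s["ft_torque"],s["finger_gap"],s["joints"])
print(delta([.618,.190,.1],np.radians(88.8)))
E
```

```text
[0.61926637 0.1926122  0.17229173] [ 0.70146289  0.45554707 -2.91911676] [ 0.00145874 -0.00364947 -0.01868666] 0.020857053142090045 [ 2.44652019e-01  4.30498014e-01  1.09857254e+00 -7.94396443e-05
  1.61253739e+00 -1.30455368e+00]
(array([ 0.0012, -0.0026,  0.0723]), array([-0.  ,  0.  , -0.04]))
```

View pics/w2.png

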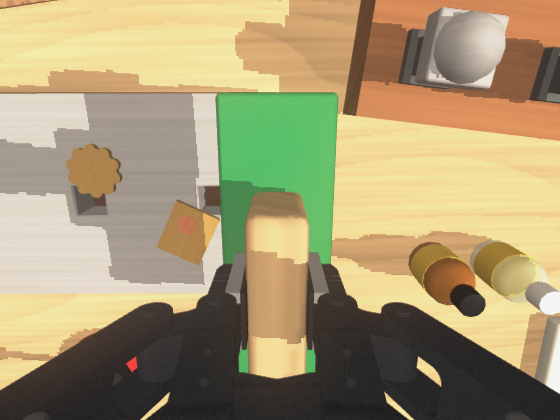

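move_arm --pt "0 0.001 -0.003 0.03 0 0 0" --pt "0 0.001 -0.003 0.05 0 0 0" --pt "0 0.001 -0.003 0.065 0 0 0" --pt "0 0.001 -0.003 0.072 0 0 0" --pt "0 0.001 -0.003 0.076 0 0 0" --pt "0 0.001 -0.003 0.078 0 0 0" --pt "0 0.001 -0.003 0.079 0 0 0" --pt "0 0.001 -0.003 0.0795 0 0 0" --pt "0 0.001 -0.003 0.0795 0 0 0"

```text
time_s: 5.4
ee_pos: [0.6185, 0.1897, 0.0934]
tool_rot: [0.01, 1.0, 0.0, 0.0]
ft_force: [0.0, -0.8, -3.2]
finger_gap: 0.0212
```

move_arm --pt "0 0 0 0.0005 0 0 0" --pt "0 0 0 0.001 0 0 0" --pt "0 0 0 0.001 0 0 0"

```text
time_s: 5.7
ee_pos: [0.6185, 0.1898, 0.0929]
tool_rot: [0.01, 1.0, 0.0, 0.001]
ft_force: [-3.2, -1.3, 4.4]
finger_gap: 0.021
```

move_arm --pt "0 0 -0.01 0 0 0 0" --pt "0 0 -0.022 0 0 0 0" --pt "0 0 -0.036 0 0 0 0" --pt "0 0 -0.051 0 0 0 0" --pt "0 0 -0.066 0 0 0 0" --pt "0 0 -0.081 0 0 0 0" --pt "0 0 -0.096 0 0 0 0" --pt "0 0 -0.111 0 0 0 0" --pt "0 0 -0.126 0 0 0 0" --pt "0 0 -0.14 0 0 0 0" --pt "0 0 -0.15 0 0 0 0" --pt "0 0 -0.15 0 0 0 0"

```text
time_s: 6.9
ee_pos: [0.6157, 0.0372, 0.0929]
tool_rot: [0.011, 1.0, -0.0, 0.001]
ft_force: [-0.7, -1.2, 6.4]
finger_gap: 0.0213
```

```bash
python3 - <<'E'
from h import *
im=vision.snapshot("wrist"); crop(im,"w3",0,560,0,420,1)
im=vision.snapshot("top"); cv2.imwrite("pics/t3.png",im[:,:,::-1])
E
```

```text
(no output)
```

View pics/w3.png

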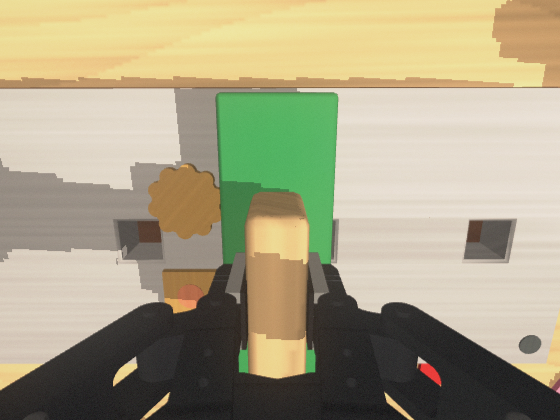

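Both chips lie flat against the front edge (185,200 and 190,290), so the sweep goes on.

move_arm --pt "0 0 -0.01 0 0 0 0" --pt "0 0 -0.025 0 0 0 0" --pt "0 0 -0.04 0 0 0 0" --pt "0 0 -0.055 0 0 0 0" --pt "0 0 -0.07 0 0 0 0" --pt "0 0 -0.085 0 0 0 0" --pt "0 0 -0.1 0 0 0 0" --pt "0 0 -0.115 0 0 0 0" --pt "0 0 -0.13 0 0 0 0" --pt "0 0 -0.145 0 0 0 0" --pt "0 0 -0.16 0 0 0 0" --pt "0 0 -0.175 0 0 0 0"

```text
time_s: 8.2
ee_pos: [0.6118, -0.136, 0.093]
tool_rot: [0.01, 1.0, 0.0, 0.001]
ft_force: [0.1, 10.7, 7.5]
finger_gap: 0.0211
```

move_arm --pt "0 0 -0.015 0 0 0 0" --pt "0 0 -0.03 0 0 0 0" --pt "0 0 -0.045 0 0 0 0" --pt "0 0 -0.058 0 0 0 0" --pt "0 0 -0.065 0 0 0 0" --pt "0 0 -0.065 0 0 0 0" --pt "0 0 -0.065 0 0 0 0"

```text
time_s: 8.9
ee_pos: [0.6095, -0.2004, 0.0904]
tool_rot: [0.01, 1.0, 0.0, -0.001]
ft_force: [0.0, -0.2, -2.8]
finger_gap: 0.0214
```

move_arm --pt "0 0 0 -0.03 0 0 0" --pt "0 0 0 -0.06 0 0 0" --pt "0 0 0 -0.08 0 0 0" --pt "0 0 0 -0.08 0 0 0" --pt "0 0 0 -0.08 0 0 0"

```text
time_s: 9.4
ee_pos: [0.6101, -0.1998, 0.1706]
tool_rot: [0.01, 1.0, 0.0, -0.001]
ft_force: [0.1, 0.3, -3.8]
finger_gap: 0.0213
```

```bash
python3 - <<'E'
from h import *
im=vision.snapshot("wrist"); a=cv2.resize(im,(448,336))
b=vision.snapshot("scene"); b=cv2.resize(b[180:280,140:400],None,fx=1.7,fy=1.7,interpolation=cv2.INTER_CUBIC)
o=np.zeros((520,450,3),np.uint8);o[:336,:448]=a;o[340:340+b.shape[0],:442]=b
cv2.imwrite("pics/w4.png",o[:,:,::-1])
# place pose: pad centre, scraper yaw 96.5 -> jaw yaw 6.5
print(tool()[0],delta([.4355,-.002,.16],np.radians(6.5)))
E
```

```text
[ 0.60955182 -0.19973295  0.1691535 ] (array([0.1779, 0.1942, 0.0101]), array([-0.1 , -0.23, 82.36]))
```

View pics/w4.png

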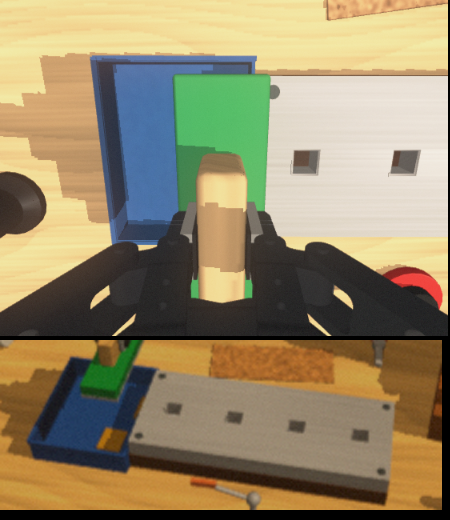

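The rectangular chip lies in the pan. The round one is probably hidden under the scraper. I'll bring the scraper back to the pad and look again.

move_arm --pt "0 0.178 0.194 0.01 0 0 82.4" --pt "0 0.178 0.194 0.01 0 0 82.4" --pt "0 0.178 0.194 0.01 0 0 82.4" --pt "0 0.178 0.194 0.01 0 0 82.4" --pt "0 0.178 0.194 0.01 0 0 82.4" --pt "0 0.178 0.194 0.01 0 0 82.4" --pt "0 0.178 0.194 0.01 0 0 82.4" --pt "0 0.178 0.194 0.01 0 0 82.4" --pt "0 0.178 0.194 0.01 0 0 82.4" --pt "0 0.178 0.194 0.01 0 0 82.4" --pt "0 0.178 0.194 0.01 0 0 82.4" --pt "0 0.178 0.194 0.01 0 0 82.4"

```text
time_s: 10.7
ee_pos: [0.4358, -0.0026, 0.1608]
tool_rot: [0.665, 0.747, -0.001, -0.001]
ft_force: [-1.2, -0.3, -3.8]
finger_gap: 0.0213
```

move_arm --pt "0 0 0 0 0 0 0" --pt "0 0 0 0 0 0 0"

```text
time_s: 10.9
ee_pos: [0.4362, -0.0027, 0.1615]
tool_rot: [0.666, 0.746, -0.0, -0.0]
ft_force: [-0.0, 0.2, -3.5]
finger_gap: 0.0209
```

```bash
python3 - <<'E'
from h import *
for n in("top","scene"):
  im=vision.snapshot(n)
  if n=="top": a=cv2.resize(im[165:240,190:380],None,fx=3,fy=3,interpolation=cv2.INTER_CUBIC)
  else: b=cv2.resize(im[180:270,150:380],None,fx=2.4,fy=2.4,interpolation=cv2.INTER_CUBIC)
o=np.zeros((a.shape[0]+b.shape[0],580,3),np.uint8);o[:a.shape[0],:a.shape[1]]=a;o[a.shape[0]:,:b.shape[1]]=b
cv2.imwrite("pics/c5.png",o[:,:,::-1])
print(tool()[0],delta([.4355,-.002,.0445],np.radians(6.5)))
E
```

```text
[ 0.43630109 -0.00268538  0.16170154] (array([ 0.0008, -0.0007,  0.1172]), array([-0.01,  0.  , -0.02]))
```

View pics/c5.png

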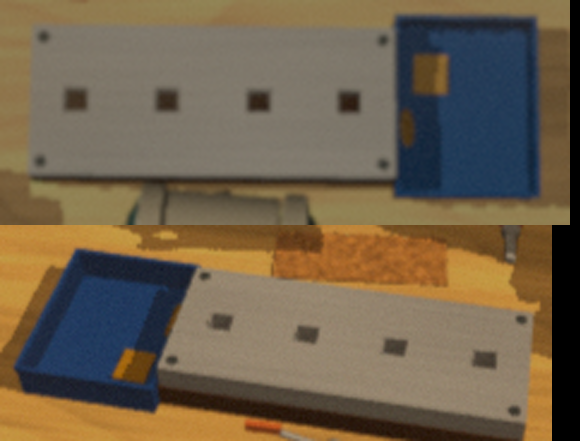

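The plate is clear. The rectangular chip lies flat in the pan, and the round one leans on the pan's near wall (407,128). Now I'll set the scraper down.

move_arm --pt "0 0.001 -0.001 0.04 0 0 0" --pt "0 0.001 -0.001 0.08 0 0 0" --pt "0 0.001 -0.001 0.1 0 0 0" --pt "0 0.001 -0.001 0.112 0 0 0" --pt "0 0.001 -0.001 0.116 0 0 0" --pt "0 0.001 -0.001 0.1175 0 0 0" --pt "0 0.001 -0.001 0.1185 0 0 0" --pt "0 0.001 -0.001 0.1185 0 0 0"

```text
time_s: 11.8
ee_pos: [0.4359, -0.0019, 0.0443]
tool_rot: [0.666, 0.746, 0.001, 0.001]
ft_force: [0.5, 1.0, -2.4]
finger_gap: 0.0213
```

move_arm --pt "60 0 0 0 0 0 0" --pt "60 0 0 0 0 0 0" --pt "60 0 0 0 0 0 0" --pt "60 0 0 0 0 0 0" --pt "60 0 0 -0.03 0 0 0" --pt "60 0 0 -0.07 0 0 0" --pt "60 0 0 -0.12 0 0 0" --pt "60 0 0 -0.16 0 0 0" --pt "60 0 0 -0.16 0 0 0" --pt "60 0 0 -0.16 0 0 0"

```text
time_s: 12.8
ee_pos: [0.4356, -0.0018, 0.204]
tool_rot: [0.666, 0.746, 0.001, 0.001]
ft_force: [0.3, 0.2, -0.2]
finger_gap: 0.0515
```

```bash
python3 - <<'E'
from h import *
t=p2w("top",[(190+407.5/3-.5,165+128.5/3-.5)],np.array([.02]));print("chip top-view @z.02",t)
for z in(.02,.04,.055):print(z,w2p("scene",p2w("top",[(190+407.5/3-.5,165+128.5/3-.5)],z)))
print("scene visible",150+172.5/2.4-.5,180+93.5/2.4-.5)
print("wall top inner, plate edge", w2p("scene",[[.6,-.1765,.038],[.6,-.17,.052]]))
print(tool()[0],delta([.63,-.24,.27],np.radians(90)), delta([.50,.33,.27],np.radians(0)))
im=vision.snapshot("top"); crop(im,"t6",190,380,165,285,4); 
E
```

```text
chip top-view @z.02 [[ 0.59048978 -0.18402026  0.02      ]]
0.02 [[220.49417443 219.72167558]]
0.04 [[220.93933457 213.42278208]]
0.055 [[221.27940817 208.61083417]]
scene visible 221.375 218.45833333333334
wall top inner, plate edge [[221.79508254 217.71839548]
 [223.86134971 214.07117082]]
[ 0.4355718  -0.00184731  0.20397715] (array([-0.2585,  0.1666, -0.0656]), array([ 7.000e-02,  1.100e-01, -8.355e+01])) (array([ 0.3225,  0.1014, -0.066 ]), array([0.12, 0.02, 6.45]))
```

```bash
python3 - <<'E'
from h import *
print(tool()[0],delta([.53,.335,.25],np.radians(81.6)))
print(p2w("top",[(257,140)],0.0))
E
```

```text
[ 0.43493747 -0.00179303  0.20253676] (array([ 0.324 ,  0.1322, -0.0476]), array([-4.000e-02, -4.000e-02, -7.515e+01]))
[[0.80775948 0.02128231 0.        ]]
```

move_arm --pt "60 0 0 -0.047 0 0 0" --pt "60 0.324 0.132 -0.047 0 0 -75" --pt "60 0.324 0.132 -0.047 0 0 -75" --pt "60 0.324 0.132 -0.047 0 0 -75" --pt "60 0.324 0.132 -0.047 0 0 -75" --pt "60 0.324 0.132 -0.047 0 0 -75" --pt "60 0.324 0.132 -0.047 0 0 -75" --pt "60 0.324 0.132 -0.047 0 0 -75" --pt "60 0.324 0.132 -0.047 0 0 -75" --pt "60 0.324 0.132 -0.047 0 0 -75" --pt "60 0.324 0.132 -0.047 0 0 -75" --pt "60 0.324 0.132 -0.047 0 0 -75"

```text
time_s: 14.05
ee_pos: [0.5297, 0.3347, 0.2488]
tool_rot: [0.076, 0.997, -0.001, -0.001]
ft_force: [0.8, -0.6, -0.2]
finger_gap: 0.0512
```

move_arm --pt "60 0 0 0 0 0 0" --pt "60 0 0 0 0 0 0"

```text
time_s: 14.25
ee_pos: [0.53, 0.3346, 0.2503]
tool_rot: [0.075, 0.997, -0.0, 0.0]
ft_force: [0.3, -0.4, -0.3]
finger_gap: 0.0514
```

```bash
python3 - <<'E'
from h import *
print(tool()[0])
ci=vision.camera_info("wrist")
im=vision.snapshot("wrist"); crop(im,"w7",0,560,0,420,800/560)
np.savez("w7.npz",**ci)
E
```

```text
[0.53000455 0.33462239 0.25025278]
```

View pics/w7.png

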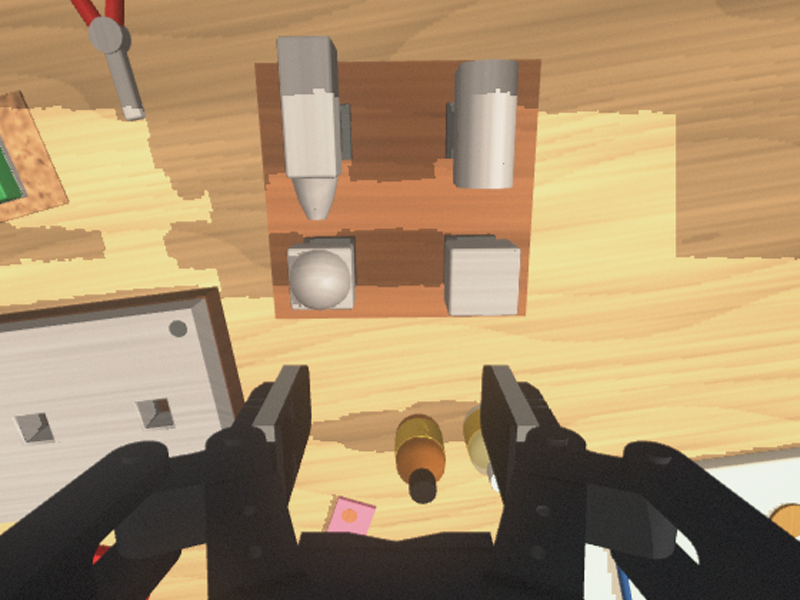

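The wrist view shows all four stakes standing in the rack: horn (315,130), ridge (485,125), dome (320,277) and flat (483,282). I'll compute their poses.

```bash
python3 - <<'E'
from h import *
ci=dict(np.load("w7.npz")); f=lambda a:(np.array(a,float)+.5)*.7-.5
def m(n,a,z):
    w=p2w("wrist",f(a),z,ci); print(n,w.round(4).tolist(),w.mean(0).round(4)); return w
c=m("rack",[(256,62),(541,59),(526,316),(276,318)],.052); print(np.linalg.norm(c-np.roll(c,-1,0),axis=1))
for a,b in((0,3),(1,2)): d=c[b]-c[a];print("yaw",np.degrees(np.arctan2(d[1],d[0])))
cen=c.mean(0); d=(c[3]-c[0])+(c[2]-c[1]); yaw=np.arctan2(d[1],d[0]); Rz=R.from_euler('z',yaw).as_matrix()
for sx in(-.04,.04):
  for sy in(-.045,.045): print("rackhole",(cen+Rz@[sx,sy,0]).round(4))
c=m("flat",[(450,248),(518,248),(519,315),(447,315)],.116);print(np.linalg.norm(c-np.roll(c,-1,0),axis=1))
c=m("dome base",[(289,249),(354,249),(354,307),(291,308)],.104);print(np.linalg.norm(c-np.roll(c,-1,0),axis=1))
m("dome top",[(320,277)],.121)
c=m("ridge bottom-end corners",[(457,186),(513,187)],.104)
m("ridge end@.119",[(484,60),(485,186)],.112)
c=m("horn",[(279,37),(333,38),(336,177),(287,177)],.116);print(np.linalg.norm(c-np.roll(c,-1,0),axis=1))
c=m("plate holes",[(35,428),(155,413)],.052)
print("cam",-ci["world_to_cam"][:3,:3].T@ci["world_to_cam"][:3,3])
E
```

```text
rack [[0.399, 0.2706, 0.052], [0.4229, 0.4375, 0.052], [0.5813, 0.4159, 0.052], [0.5571, 0.248, 0.052]] [0.4901 0.343  0.052 ]
[0.16865801 0.15990878 0.16961519 0.15973091]
yaw -8.134365395864313
yaw -7.791426666907801
rackhole [0.4442 0.304  0.052 ]
rackhole [0.4567 0.3931 0.052 ]
rackhole [0.5235 0.2929 0.052 ]
rackhole [0.5359 0.382  0.052 ]
flat [[0.5142, 0.3656, 0.116], [0.5196, 0.4009, 0.116], [0.5567, 0.3983, 0.116], [0.5508, 0.3595, 0.116]] [0.5353 0.3811 0.116 ]
[0.03576006 0.0371768  0.03931068 0.03706128]
dome base [[0.5038, 0.2789, 0.104], [0.5092, 0.3143, 0.104], [0.5421, 0.3085, 0.104], [0.5373, 0.273, 0.104]] [0.5231 0.2937 0.104 ]
[0.03575686 0.03340649 0.03583698 0.03400512]
dome top [[0.5182, 0.2959, 0.121]] [0.5182 0.2959 0.121 ]
ridge bottom-end corners [[0.484, 0.3743, 0.104], [0.4891, 0.4036, 0.104]] [0.4866 0.389  0.104 ]
ridge end@.119 [[0.426, 0.3934, 0.112], [0.4856, 0.3877, 0.112]] [0.4558 0.3905 0.112 ]
horn [[0.402, 0.2982, 0.116], [0.4063, 0.3232, 0.116], [0.4694, 0.313, 0.116], [0.4656, 0.2884, 0.116]] [0.4358 0.3057 0.116 ]
[0.02544384 0.06390541 0.02480795 0.06433287]
plate holes [[0.613, 0.0573, 0.052], [0.6144, 0.1466, 0.052]] [0.6137 0.102  0.052 ]
cam [0.46054357 0.34483153 0.38152721]
```

```bash
python3 - <<'E'
from h import *
print(delta([.65,.01,.25],np.radians(88.8)))
E
```

```text
(array([-0.1674, -0.303 ,  0.0004]), array([ 0.  ,  0.01, -7.43]))
```

move_arm --pt "60 -0.167 -0.303 0 0 0 -7.4" --pt "60 -0.167 -0.303 0 0 0 -7.4" --pt "60 -0.167 -0.303 0 0 0 -7.4" --pt "60 -0.167 -0.303 0 0 0 -7.4" --pt "60 -0.167 -0.303 0 0 0 -7.4" --pt "60 -0.167 -0.303 0 0 0 -7.4" --pt "60 -0.167 -0.303 0 0 0 -7.4" --pt "60 -0.167 -0.303 0 0 0 -7.4" --pt "60 -0.167 -0.303 0 0 0 -7.4" --pt "60 -0.167 -0.303 0 0 0 -7.4"

```text
time_s: 15.3
ee_pos: [0.6499, 0.0113, 0.2505]
tool_rot: [0.01, 1.0, 0.0, 0.0]
ft_force: [-0.9, -0.5, -0.1]
finger_gap: 0.0512
```

```bash
python3 - <<'E'
from h import *
print(tool()[0])
ci=vision.camera_info("wrist")
im=vision.snapshot("wrist"); crop(im,"w8",0,560,0,420,800/560)
np.savez("w8.npz",**ci)
E
```

```text
[0.64988769 0.01130747 0.25045962]
```

View pics/w8.png

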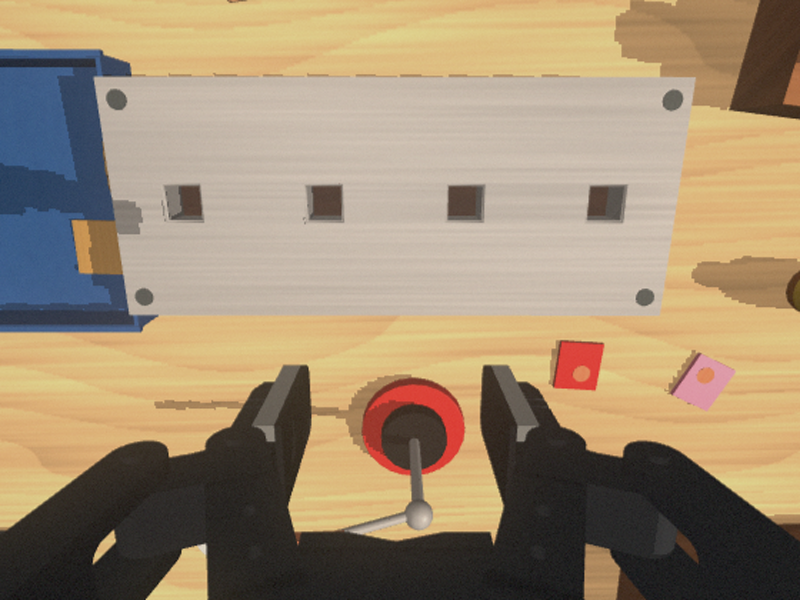

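```bash
python3 - <<'E'
from h import *
ci=dict(np.load("w8.npz")); f=lambda a:(np.array(a,float)+.5)*.7-.5
h=p2w("wrist",f([(184.5,203),(325.5,203),(466,203),(606.5,203)]),.052,ci);print("holes3..0",h.round(4).tolist())
c=p2w("wrist",f([(95,76),(694,77),(661,316),(130,315)]),.052,ci);print(c.round(4).tolist(),c.mean(0)-h.mean(0),np.linalg.norm(c-np.roll(c,-1,0),axis=1))
d=h[3]-h[0];print("plate y dir",np.degrees(np.arctan2(d[1],d[0])),np.linalg.norm(d))
s=[(161,100)]
print("cam",-ci["world_to_cam"][:3,:3].T@ci["world_to_cam"][:3,3])
# first grasp: horn. approach
for n,p in(("horn",[.444,.304]),("flat",[.5355,.3815])): print(n,delta([*p,.16],np.radians(81.5)))
E
```

```text
holes3..0 [[0.6099, -0.1228, 0.052], [0.6117, -0.033, 0.052], [0.6135, 0.0566, 0.052], [0.6153, 0.1461, 0.052]]
[[0.5341, -0.1662, 0.052], [0.5418, 0.1913, 0.052], [0.692, 0.1902, 0.052], [0.6841, -0.1699, 0.052]] [ 0.00039173 -0.00035175  0.        ] [0.35754573 0.15015138 0.3602069  0.15001332]
plate y dir 88.85698779657639 0.26898814041165464
cam [0.57963271 0.01227996 0.3817437 ]
horn (array([0.2114, 0.2884, 0.0905]), array([0.01, 0.02, 7.42]))
flat (array([0.1213, 0.3676, 0.0906]), array([0.01, 0.02, 7.42]))
```

move_arm --pt "60 0.121 0.368 0.0 0 0 7.4" --pt "60 0.121 0.368 0.0 0 0 7.4" --pt "60 0.121 0.368 0.0 0 0 7.4" --pt "60 0.121 0.368 0.0 0 0 7.4" --pt "60 0.121 0.368 0.0 0 0 7.4" --pt "60 0.121 0.368 0.0 0 0 7.4" --pt "60 0.121 0.368 0.0 0 0 7.4" --pt "60 0.121 0.368 0.0 0 0 7.4" --pt "60 0.121 0.368 0.09 0 0 7.4" --pt "60 0.121 0.368 0.09 0 0 7.4" --pt "60 0.121 0.368 0.09 0 0 7.4" --pt "60 0.121 0.368 0.09 0 0 7.4"

```text
time_s: 16.55
ee_pos: [0.5359, 0.3815, 0.1612]
tool_rot: [0.074, 0.997, -0.0, -0.0]
ft_force: [0.1, -0.4, 0.8]
finger_gap: 0.051
```

```bash
python3 - <<'E'
from h import *
print(tool()[0],delta([.5355,.3815,.088],np.radians(81.5)))
E
```

```text
[0.53593409 0.38151337 0.16120421] (array([ 0.0004, -0.0001,  0.0732]), array([-0.01, -0.01,  0.01]))
```

move_arm --pt "60 0 0 0.03 0 0 0" --pt "60 0 0 0.06 0 0 0" --pt "60 0 0 0.073 0 0 0" --pt "60 0 0 0.073 0 0 0" --pt "60 0 0 0.073 0 0 0" --pt "0 0 0 0.073 0 0 0" --pt "0 0 0 0.073 0 0 0" --pt "0 0 0 0.073 0 0 0" --pt "0 0 0 0.073 0 0 0" --pt "0 0 0 0.073 0 0 0"

```text
time_s: 17.55
ee_pos: [0.5378, 0.3816, 0.0904]
tool_rot: [0.075, 0.997, 0.001, 0.002]
ft_force: [-0.5, -0.5, 6.3]
finger_gap: 0.0373
```

```bash
python3 - <<'E'
from h import *
s=state();print(s["ee_pos"],s["ft_force"],s["ft_torque"],s["finger_gap"])
# place offset: hole3 - flat
t=tool()[0]; h3=np.array([.6099,-.1228]); fl=np.array([.5355,.3815])
print("grasp tcp",t, "target",t[:2]+h3-fl)
print(delta([*(t[:2]+h3-fl),t[2]+.13],np.radians(88.85)))
E
```

```text
[0.53776678 0.3816172  0.09041033] [-0.46324617 -0.48975562  6.29851813] [-0.03290136  0.01667538  0.01043568] 0.03731794986414767
grasp tcp [0.53776678 0.3816172  0.09041033] target [ 0.61216678 -0.1226828 ]
(array([-0.1491, -0.4872, -0.131 ]), array([ 0.17,  0.24, -7.4 ]))
```

move_arm --pt "0 0 0 -0.02 0 0 0" --pt "0 0 0 -0.05 0 0 0" --pt "0 0 0 -0.09 0 0 0" --pt "0 0 0 -0.13 0 0 0" --pt "0 0 0 -0.13 0 0 0" --pt "0 0 0 -0.13 0 0 0"

```text
time_s: 18.15
ee_pos: [0.5366, 0.3809, 0.2176]
tool_rot: [0.075, 0.997, 0.0, 0.0]
ft_force: [-1.0, -0.3, -5.7]
finger_gap: 0.0372
```

```bash
python3 - <<'E'
from h import *
s=state();print(s["ee_pos"],s["ft_force"],s["ft_torque"],s["finger_gap"])
im=vision.snapshot("wrist"); cv2.imwrite("pics/w9.png",im[:,:,::-1])
print(delta([.6105,-.1228,.22],np.radians(88.85)))
E
```

```text
[0.53661506 0.38090935 0.21757406] [-1.01432293 -0.28731288 -5.65267964] [0.05048305 0.04817076 0.04382768] 0.03719696336288343
(array([-0.1485, -0.4867, -0.004 ]), array([-0.1 , -0.12, -7.41]))
```

move_arm --pt "0 -0.148 -0.487 0 0 0 -7.4" --pt "0 -0.148 -0.487 0 0 0 -7.4" --pt "0 -0.148 -0.487 0 0 0 -7.4" --pt "0 -0.148 -0.487 0 0 0 -7.4" --pt "0 -0.148 -0.487 0 0 0 -7.4" --pt "0 -0.148 -0.487 0 0 0 -7.4" --pt "0 -0.148 -0.487 0 0 0 -7.4" --pt "0 -0.148 -0.487 0 0 0 -7.4" --pt "0 -0.148 -0.487 0 0 0 -7.4" --pt "0 -0.148 -0.487 0 0 0 -7.4" --pt "0 -0.148 -0.487 0 0 0 -7.4" --pt "0 -0.148 -0.487 0 0 0 -7.4"

```text
time_s: 19.4
ee_pos: [0.6095, -0.1244, 0.2141]
tool_rot: [0.012, 1.0, 0.001, -0.003]
ft_force: [0.6, 1.2, -5.1]
finger_gap: 0.0373
```

move_arm --pt "0 0 0 0.04 0 0 0" --pt "0 0 0 0.06 0 0 0" --pt "0 0 0 0.07 0 0 0" --pt "0 0 0 0.07 0 0 0" --pt "0 0 0 0.07 0 0 0"

```text
time_s: 19.9
ee_pos: [0.6109, -0.122, 0.1484]
tool_rot: [0.01, 1.0, -0.0, 0.001]
ft_force: [0.5, -0.3, -4.3]
finger_gap: 0.0373
```

```bash
python3 - <<'E'
from h import *
s=state();print(s["ee_pos"],s["ft_force"],s["finger_gap"])
im=vision.snapshot("wrist"); crop(im,"w10",0,560,0,420,1)
print(delta([.6107,-.1228,.09],np.radians(88.85)))
E
```

```text
[ 0.61089377 -0.12201364  0.14835072] [ 0.53561949 -0.34237073 -4.30646505] 0.03731982241093694
(array([ 0.0006, -0.0004,  0.059 ]), array([-0.04,  0.15,  0.04]))
```

View pics/w10.png

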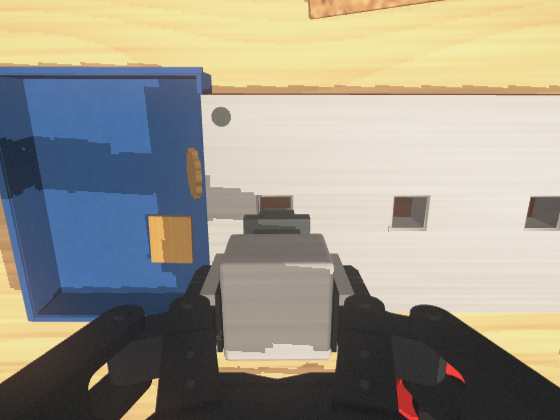

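The flat stake hangs upright over hole 3 (277,212), and the round chip is seen leaning inside the pan at (195,172). I'll insert slowly.

move_arm --pt "0 0 -0.0005 0.012 0 0 0" --pt "0 0 -0.0005 0.02 0 0 0" --pt "0 0 -0.0005 0.026 0 0 0" --pt "0 0 -0.0005 0.032 0 0 0" --pt "0 0 -0.0005 0.038 0 0 0" --pt "0 0 -0.0005 0.044 0 0 0" --pt "0 0 -0.0005 0.05 0 0 0" --pt "0 0 -0.0005 0.054 0 0 0" --pt "0 0 -0.0005 0.056 0 0 0" --pt "0 0 -0.0005 0.058 0 0 0"

```text
time_s: 20.95
ee_pos: [0.6109, -0.1233, 0.0904]
tool_rot: [0.01, 1.0, -0.0, 0.001]
ft_force: [-2.4, 2.4, 9.2]
finger_gap: 0.0376
```

move_arm --pt "60 0 0 0 0 0 0" --pt "60 0 0 0 0 0 0" --pt "60 0 0 0 0 0 0" --pt "60 0 0 -0.03 0 0 0" --pt "60 0 0 -0.07 0 0 0" --pt "60 0 0 -0.11 0 0 0" --pt "60 0 0 -0.11 0 0 0" --pt "60 0 0 -0.11 0 0 0"

```text
time_s: 21.75
ee_pos: [0.6107, -0.1234, 0.2005]
tool_rot: [0.01, 1.0, -0.0, 0.001]
ft_force: [-0.1, -0.3, -0.8]
finger_gap: 0.0515
```

```bash
python3 - <<'E'
from h import *
im=vision.snapshot("wrist"); cv2.imwrite("pics/w11.png",im[:,:,::-1])
print(tool()[0],delta([.523,.293,.20],np.radians(81.5)))
E
```

```text
[ 0.61012774 -0.12319056  0.19865723] (array([ 0.0955,  0.4144, -0.0012]), array([ 0.  , -0.05,  7.35]))
```

View pics/w11.png

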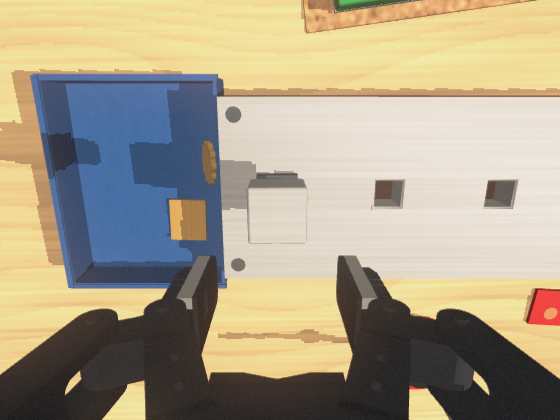

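The flat stake stands home in hole 3 (277,211). Next is the dome, going to hole 2.

move_arm --pt "60 0.0955 0.414 0 0 0 7.35" --pt "60 0.0955 0.414 0 0 0 7.35" --pt "60 0.0955 0.414 0 0 0 7.35" --pt "60 0.0955 0.414 0 0 0 7.35" --pt "60 0.0955 0.414 0 0 0 7.35" --pt "60 0.0955 0.414 0 0 0 7.35" --pt "60 0.0955 0.414 0 0 0 7.35" --pt "60 0.0955 0.414 0 0 0 7.35" --pt "60 0.0955 0.414 0 0 0 7.35" --pt "60 0.0955 0.414 0.04 0 0 7.35" --pt "60 0.0955 0.414 0.04 0 0 7.35" --pt "60 0.0955 0.414 0.04 0 0 7.35"

```text
time_s: 23.0
ee_pos: [0.5225, 0.2918, 0.1576]
tool_rot: [0.074, 0.997, -0.001, -0.002]
ft_force: [0.5, 0.6, 0.7]
finger_gap: 0.0512
```

```bash
python3 - <<'E'
from h import *
print(tool()[0],delta([.5235,.293,.084],np.radians(81.5)))
E
```

```text
[0.52247229 0.29181183 0.15755617] (array([-0.0011,  0.0015,  0.0735]), array([-0.16, -0.21, -0.02]))
```

move_arm --pt "60 -0.0005 0.001 0.03 0 0 0" --pt "60 -0.0005 0.001 0.06 0 0 0" --pt "60 -0.0005 0.001 0.075 0 0 0" --pt "60 -0.0005 0.001 0.075 0 0 0" --pt "60 -0.0005 0.001 0.075 0 0 0" --pt "0 -0.0005 0.001 0.075 0 0 0" --pt "0 -0.0005 0.001 0.075 0 0 0" --pt "0 -0.0005 0.001 0.075 0 0 0" --pt "0 -0.0005 0.001 0.075 0 0 0" --pt "0 -0.0005 0.001 0.075 0 0 0"

```text
time_s: 24.0
ee_pos: [0.525, 0.2937, 0.0868]
tool_rot: [0.074, 0.997, 0.001, 0.002]
ft_force: [-1.1, -2.9, 6.2]
finger_gap: 0.0353
```

move_arm --pt "0 0 0 -0.02 0 0 0" --pt "0 0 0 -0.05 0 0 0" --pt "0 0 0 -0.09 0 0 0" --pt "0 0 0 -0.13 0 0 0" --pt "0 0 0 -0.13 0 0 0" --pt "0 0 0 -0.13 0 0 0"

```text
time_s: 24.6
ee_pos: [0.524, 0.2936, 0.2145]
tool_rot: [0.074, 0.997, 0.0, 0.0]
ft_force: [-0.3, -0.1, -6.2]
finger_gap: 0.0349
```

```bash
python3 - <<'E'
from h import *
im=vision.snapshot("wrist"); cv2.imwrite("pics/w12.png",im[:,:,::-1])
s=state();print(s["ee_pos"],s["ft_force"],s["ft_torque"],s["finger_gap"])
print(delta([.6125,-.033,.215],np.radians(88.85)))
E
```

```text
[0.52337226 0.2933063  0.21255394] [ 0.42649492 -0.41946794 -5.05036921] [ 0.03348559 -0.05760899  0.01424417] 0.0352853771682031
(array([-0.1364, -0.3096, -0.0023]), array([-0.07, -0.12, -7.35]))
```

move_arm --pt "0 -0.136 -0.31 0 0 0 -7.35" --pt "0 -0.136 -0.31 0 0 0 -7.35" --pt "0 -0.136 -0.31 0 0 0 -7.35" --pt "0 -0.136 -0.31 0 0 0 -7.35" --pt "0 -0.136 -0.31 0 0 0 -7.35" --pt "0 -0.136 -0.31 0 0 0 -7.35" --pt "0 -0.136 -0.31 0 0 0 -7.35" --pt "0 -0.136 -0.31 0 0 0 -7.35" --pt "0 -0.136 -0.31 0.03 0 0 -7.35" --pt "0 -0.136 -0.31 0.06 0 0 -7.35" --pt "0 -0.136 -0.31 0.068 0 0 -7.35" --pt "0 -0.136 -0.31 0.068 0 0 -7.35"

```text
time_s: 25.85
ee_pos: [0.6111, -0.0327, 0.1431]
tool_rot: [0.01, 1.0, 0.0, -0.003]
ft_force: [0.2, 0.7, -3.9]
finger_gap: 0.0353
```

```bash
python3 - <<'E'
from h import *
s=state();print(s["ee_pos"],s["ft_force"],s["finger_gap"])
print(delta([.6123,-.033,.0868],np.radians(88.85)))
E
```

```text
[ 0.61108226 -0.03265579  0.14313203] [ 0.20778794  0.67795786 -3.8642115 ] 0.03534072464393145
(array([-0.0016, -0.0004,  0.0563]), array([ 0.04, -0.35,  0.02]))
```

move_arm --pt "0 -0.0005 0 0.01 0 0 0" --pt "0 -0.0005 0 0.018 0 0 0" --pt "0 -0.0005 0 0.024 0 0 0" --pt "0 -0.0005 0 0.03 0 0 0" --pt "0 -0.0005 0 0.036 0 0 0" --pt "0 -0.0005 0 0.042 0 0 0" --pt "0 -0.0005 0 0.048 0 0 0" --pt "0 -0.0005 0 0.053 0 0 0" --pt "0 -0.0005 0 0.056 0 0 0" --pt "0 -0.0005 0 0.058 0 0 0" --pt "0 -0.0005 0 0.059 0 0 0" --pt "0 -0.0005 0 0.059 0 0 0"

```text
time_s: 27.05
ee_pos: [0.6132, -0.0332, 0.0873]
tool_rot: [0.01, 1.0, -0.0, 0.0]
ft_force: [-1.2, 0.2, -4.1]
finger_gap: 0.0351
```

move_arm --pt "0 0 0 0.0008 0 0 0" --pt "0 0 0 0.0012 0 0 0" --pt "60 0 0 0.0012 0 0 0" --pt "60 0 0 0.0012 0 0 0" --pt "60 0 0 0.0012 0 0 0" --pt "60 0 0 -0.03 0 0 0" --pt "60 0 0 -0.07 0 0 0" --pt "60 0 0 -0.115 0 0 0" --pt "60 0 0 -0.115 0 0 0" --pt "60 0 0 -0.115 0 0 0"

```text
time_s: 28.05
ee_pos: [0.6137, -0.0333, 0.2039]
tool_rot: [0.01, 1.0, -0.0, 0.002]
ft_force: [-0.9, -0.2, -0.9]
finger_gap: 0.0513
```

```bash
python3 - <<'E'
from h import *
im=vision.snapshot("wrist"); cv2.imwrite("pics/w13.png",im[:,:,::-1])
print(tool()[0],delta([.456,.392,.20],np.radians(81.8)))
E
```

```text
[ 0.61297128 -0.03316691  0.20186666] (array([0.1655, 0.4219, 0.0019]), array([-0.  , -0.01,  7.05]))
```

move_arm --pt "60 0.1655 0.422 0 0 0 7.05" --pt "60 0.1655 0.422 0 0 0 7.05" --pt "60 0.1655 0.422 0 0 0 7.05" --pt "60 0.1655 0.422 0 0 0 7.05" --pt "60 0.1655 0.422 0 0 0 7.05" --pt "60 0.1655 0.422 0 0 0 7.05" --pt "60 0.1655 0.422 0 0 0 7.05" --pt "60 0.1655 0.422 0 0 0 7.05" --pt "60 0.1655 0.422 0 0 0 7.05" --pt "60 0.1655 0.422 0.03 0 0 7.05" --pt "60 0.1655 0.422 0.045 0 0 7.05" --pt "60 0.1655 0.422 0.045 0 0 7.05"

```text
time_s: 29.3
ee_pos: [0.4547, 0.3903, 0.1524]
tool_rot: [0.072, 0.997, -0.003, -0.003]
ft_force: [0.2, -0.2, 0.3]
finger_gap: 0.0514
```

move_arm --pt "60 0 0 0 0 0 0" --pt "60 0 0 0 0 0 0"

```text
time_s: 29.5
ee_pos: [0.4571, 0.3914, 0.1585]
tool_rot: [0.072, 0.997, 0.001, 0.001]
ft_force: [0.2, 0.5, 0.4]
finger_gap: 0.0513
```

```bash
python3 - <<'E'
from h import *
print(tool()[0],delta([.456,.392,.083],np.radians(81.8)))
E
```

```text
[0.45711753 0.39139268 0.15853085] (array([0.0013, 0.0004, 0.0755]), array([ 0.06,  0.08, -0.1 ]))
```

move_arm --pt "60 0.001 0 0.03 0 0 0" --pt "60 0.001 0 0.06 0 0 0" --pt "60 0.001 0 0.075 0 0 0" --pt "60 0.001 0 0.075 0 0 0" --pt "60 0.001 0 0.075 0 0 0" --pt "0 0.001 0 0.075 0 0 0" --pt "0 0.001 0 0.075 0 0 0" --pt "0 0.001 0 0.075 0 0 0" --pt "0 0.001 0 0.075 0 0 0" --pt "0 0.001 0 0.075 0 0 0"

```text
time_s: 30.5
ee_pos: [0.4561, 0.3929, 0.0845]
tool_rot: [0.071, 0.997, 0.001, 0.002]
ft_force: [0.2, 0.6, 5.6]
finger_gap: 0.0293
```

move_arm --pt "0 0 0 -0.02 0 0 0" --pt "0 0 0 -0.05 0 0 0" --pt "0 0 0 -0.09 0 0 0" --pt "0 0 0 -0.13 0 0 0" --pt "0 0 0 -0.13 0 0 0" --pt "0 0 0 -0.13 0 0 0" --pt "0 0 0 -0.13 0 0 0"

```text
time_s: 31.2
ee_pos: [0.4543, 0.3916, 0.2093]
tool_rot: [0.072, 0.997, -0.002, -0.002]
ft_force: [-0.0, -0.2, -4.9]
finger_gap: 0.0294
```

```bash
python3 - <<'E'
from h import *
im=vision.snapshot("wrist"); cv2.imwrite("pics/w14.png",im[:,:,::-1])
s=state();print(s["ee_pos"],s["ft_force"],s["ft_torque"],s["finger_gap"])
print(delta([.6138,.0566,.213],np.radians(88.85)))
E
```

```text
[0.45431782 0.3915694  0.20915447] [-0.38219345 -0.28281411 -4.59612378] [-0.00428902  0.02488885  0.02267726] 0.028925625239188537
(array([-0.2056, -0.3088, -0.0034]), array([-0.2 , -0.22, -7.05]))
```

move_arm --pt "0 -0.2045 -0.309 0 0 0 -7.1" --pt "0 -0.2045 -0.309 0 0 0 -7.1" --pt "0 -0.2045 -0.309 0 0 0 -7.1" --pt "0 -0.2045 -0.309 0 0 0 -7.1" --pt "0 -0.2045 -0.309 0 0 0 -7.1" --pt "0 -0.2045 -0.309 0 0 0 -7.1" --pt "0 -0.2045 -0.309 0 0 0 -7.1" --pt "0 -0.2045 -0.309 0 0 0 -7.1" --pt "0 -0.2045 -0.309 0.03 0 0 -7.1" --pt "0 -0.2045 -0.309 0.06 0 0 -7.1" --pt "0 -0.2045 -0.309 0.068 0 0 -7.1" --pt "0 -0.2045 -0.309 0.068 0 0 -7.1"

```text
time_s: 32.45
ee_pos: [0.6121, 0.0572, 0.1414]
tool_rot: [0.01, 1.0, -0.0, -0.003]
ft_force: [-0.2, 0.3, -4.4]
finger_gap: 0.0291
```

move_arm --pt "0 0 0 0 0 0 0" --pt "0 0 0 0 0 0 0" --pt "0 0 0 0 0 0 0"

```text
time_s: 32.75
ee_pos: [0.6141, 0.0574, 0.146]
tool_rot: [0.009, 1.0, -0.0, 0.001]
ft_force: [0.0, 0.1, -3.6]
finger_gap: 0.0295
```

```bash
python3 - <<'E'
from h import *
s=state();print(s["ee_pos"],s["ft_force"],s["finger_gap"])
print(delta([.6138,.0566,.0845],np.radians(88.85)))
E
```

```text
[0.61406769 0.05735709 0.14598031] [ 0.00864121  0.12197032 -3.63396579] 0.029501330604271608
(array([ 0.0004, -0.0008,  0.0615]), array([0.  , 0.15, 0.06]))
```

move_arm --pt "0 0 -0.0005 0.01 0 0 0" --pt "0 0 -0.0005 0.02 0 0 0" --pt "0 0 -0.0005 0.027 0 0 0" --pt "0 0 -0.0005 0.033 0 0 0" --pt "0 0 -0.0005 0.039 0 0 0" --pt "0 0 -0.0005 0.045 0 0 0" --pt "0 0 -0.0005 0.051 0 0 0" --pt "0 0 -0.0005 0.056 0 0 0" --pt "0 0 -0.0005 0.059 0 0 0" --pt "0 0 -0.0005 0.061 0 0 0" --pt "0 0 -0.0005 0.062 0 0 0" --pt "0 0 -0.0005 0.062 0 0 0"

```text
time_s: 33.95
ee_pos: [0.6139, 0.0567, 0.0845]
tool_rot: [0.01, 1.0, -0.0, 0.001]
ft_force: [-5.7, 0.0, 6.6]
finger_gap: 0.0293
```

move_arm --pt "60 0 0 0 0 0 0" --pt "60 0 0 0 0 0 0" --pt "60 0 0 0 0 0 0" --pt "60 0 0 -0.03 0 0 0" --pt "60 0 0 -0.07 0 0 0" --pt "60 0 0 -0.115 0 0 0" --pt "60 0 0 -0.115 0 0 0" --pt "60 0 0 -0.115 0 0 0"

```text
time_s: 34.75
ee_pos: [0.6141, 0.0567, 0.1987]
tool_rot: [0.01, 1.0, 0.0, 0.002]
ft_force: [-0.3, 0.3, -1.6]
finger_gap: 0.0513
```

```bash
python3 - <<'E'
from h import *
im=vision.snapshot("wrist"); cv2.imwrite("pics/w15.png",im[:,:,::-1])
print(tool()[0],delta([.444,.304,.20],np.radians(81.2)))
E
```

```text
[0.6133103  0.05666232 0.19665463] (array([ 0.174 ,  0.244 , -0.0033]), array([-0.01, -0.03,  7.7 ]))
```

View pics/w15.png

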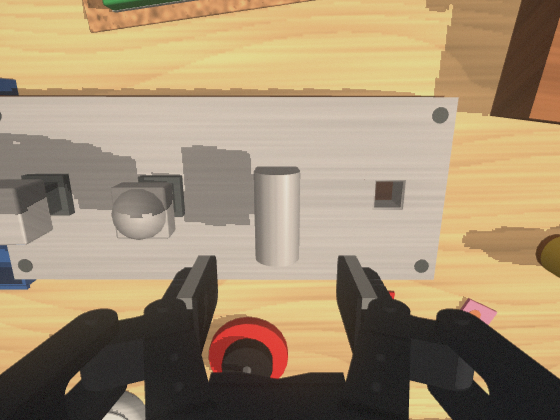

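The three stakes stand home, and hole 0 (389,195) is free. Now the horn.

move_arm --pt "60 0.173 0.244 0 0 0 7.7" --pt "60 0.173 0.244 0 0 0 7.7" --pt "60 0.173 0.244 0 0 0 7.7" --pt "60 0.173 0.244 0 0 0 7.7" --pt "60 0.173 0.244 0 0 0 7.7" --pt "60 0.173 0.244 0 0 0 7.7" --pt "60 0.173 0.244 0 0 0 7.7" --pt "60 0.173 0.244 0.03 0 0 7.7" --pt "60 0.173 0.244 0.04 0 0 7.7" --pt "60 0.173 0.244 0.04 0 0 7.7" --pt "60 0.173 0.244 0.04 0 0 7.7" --pt "60 0.173 0.244 0.04 0 0 7.7"

```text
time_s: 36.0
ee_pos: [0.4459, 0.3038, 0.1583]
tool_rot: [0.077, 0.997, 0.0, 0.001]
ft_force: [0.6, -0.5, 0.1]
finger_gap: 0.0511
```

```bash
python3 - <<'E'
from h import *
print(tool()[0],delta([.445,.304,.087],np.radians(81.2)))
E
```

```text
[0.44588081 0.3037828  0.15831077] (array([0.001 , 0.    , 0.0713]), array([ 0.05,  0.07, -0.05]))
```

move_arm --pt "60 0.0005 0 0.03 0 0 0" --pt "60 0.0005 0 0.06 0 0 0" --pt "60 0.0005 0 0.071 0 0 0" --pt "60 0.0005 0 0.071 0 0 0" --pt "60 0.0005 0 0.071 0 0 0" --pt "0 0.0005 0 0.071 0 0 0" --pt "0 0.0005 0 0.071 0 0 0" --pt "0 0.0005 0 0.071 0 0 0" --pt "0 0.0005 0 0.071 0 0 0" --pt "0 0.0005 0 0.071 0 0 0" --pt "0 0.0005 0 0.071 0 0 0"

```text
time_s: 37.1
ee_pos: [0.4455, 0.3044, 0.088]
tool_rot: [0.077, 0.997, 0.001, 0.001]
ft_force: [-0.2, -1.6, 6.7]
finger_gap: 0.0253
```

move_arm --pt "0 0 0 -0.02 0 0 0" --pt "0 0 0 -0.05 0 0 0" --pt "0 0 0 -0.09 0 0 0" --pt "0 0 0 -0.13 0 0 0" --pt "0 0 0 -0.13 0 0 0" --pt "0 0 0 -0.13 0 0 0" --pt "0 0 0 -0.13 0 0 0" --pt "0 0 0 -0.13 0 0 0"

```text
time_s: 37.9
ee_pos: [0.4439, 0.3036, 0.2138]
tool_rot: [0.077, 0.997, -0.001, -0.002]
ft_force: [0.4, -0.2, -5.0]
finger_gap: 0.0257
```

```bash
python3 - <<'E'
from h import *
s=state();print(s["ee_pos"],s["ft_force"],s["ft_torque"],s["finger_gap"])
print(delta([.6157,.146,.217],np.radians(88.85)))
E
```

```text
[0.44391261 0.30360747 0.21378191] [ 0.38957733 -0.21107979 -5.03215684] [ 0.0336636   0.00989155 -0.01283137] 0.025666240372458553
(array([-0.1939, -0.1295, -0.0035]), array([-0.15, -0.2 , -7.65]))
```

move_arm --pt "0 -0.193 -0.13 0 0 0 -7.65" --pt "0 -0.193 -0.13 0 0 0 -7.65" --pt "0 -0.193 -0.13 0 0 0 -7.65" --pt "0 -0.193 -0.13 0 0 0 -7.65" --pt "0 -0.193 -0.13 0 0 0 -7.65" --pt "0 -0.193 -0.13 0 0 0 -7.65" --pt "0 -0.193 -0.13 0.03 0 0 -7.65" --pt "0 -0.193 -0.13 0.06 0 0 -7.65" --pt "0 -0.193 -0.13 0.068 0 0 -7.65" --pt "0 -0.193 -0.13 0.068 0 0 -7.65" --pt "0 -0.193 -0.13 0.068 0 0 -7.65" --pt "0 -0.193 -0.13 0.068 0 0 -7.65"

```text
time_s: 39.1
ee_pos: [0.6163, 0.1463, 0.1505]
tool_rot: [0.01, 1.0, 0.0, 0.002]
ft_force: [0.0, -0.4, -4.3]
finger_gap: 0.0251
```

```bash
python3 - <<'E'
from h import *
s=state();print(s["ee_pos"],s["ft_force"],s["finger_gap"])
print(delta([.6157,.146,.088],np.radians(88.85)))
E
```

```text
[0.61628261 0.14634815 0.15054299] [ 0.00700953 -0.44142882 -4.25164108] 0.025111706440061103
(array([ 0.0008, -0.0004,  0.0625]), array([0.03, 0.19, 0.01]))
```

move_arm --pt "0 0 0 0.012 0 0 0" --pt "0 0 0 0.02 0 0 0" --pt "0 0 0 0.027 0 0 0" --pt "0 0 0 0.033 0 0 0" --pt "0 0 0 0.039 0 0 0" --pt "0 0 0 0.045 0 0 0" --pt "0 0 0 0.051 0 0 0" --pt "0 0 0 0.056 0 0 0" --pt "0 0 0 0.059 0 0 0" --pt "0 0 0 0.061 0 0 0" --pt "0 0 0 0.062 0 0 0" --pt "0 0 0 0.062 0 0 0"

```text
time_s: 40.3
ee_pos: [0.6159, 0.1461, 0.0881]
tool_rot: [0.01, 1.0, 0.0, 0.001]
ft_force: [-2.4, -0.5, 4.7]
finger_gap: 0.0254
```

Seated. I'll release it, rise, back away to (0.55, 0.0, 0.30) and check everything.

move_arm --pt "60 0 0 0 0 0 0" --pt "60 0 0 0 0 0 0" --pt "60 0 0 0 0 0 0" --pt "60 0 0 -0.03 0 0 0" --pt "60 0 0 -0.07 0 0 0" --pt "60 0 0 -0.115 0 0 0" --pt "60 0.03 -0.16 -0.2 0 0 0" --pt "60 0.03 -0.16 -0.2 0 0 0" --pt "60 0.03 -0.16 -0.2 0 0 0" --pt "60 0.03 -0.16 -0.2 0 0 0" --pt "60 0.03 -0.16 -0.2 0 0 0" --pt "60 0.03 -0.16 -0.2 0 0 0"

```text
time_s: 41.5
ee_pos: [0.5823, -0.0136, 0.2863]
tool_rot: [0.011, 1.0, 0.0, 0.0]
ft_force: [0.2, 0.3, -0.0]
finger_gap: 0.0513
```

move_arm --pt "60 0 0 0 0 0 0" --pt "60 0 0 0 0 0 0"

```text
time_s: 41.7
ee_pos: [0.5822, -0.0121, 0.285]
tool_rot: [0.009, 1.0, 0.0, -0.001]
ft_force: [0.1, -0.9, -0.7]
finger_gap: 0.0518
```

```bash
python3 - <<'E'
from h import *
print(tool()[0]); ci=vision.camera_info("wrist"); np.savez("w16.npz",**ci)
im=vision.snapshot("wrist"); crop(im,"w16",0,560,0,420,800/560)
im=vision.snapshot("scene"); crop(im,"s16",140,406,150,330,3)
E
```

```text
[ 0.58221519 -0.01211587  0.2850115 ]
```

View pics/w16.png

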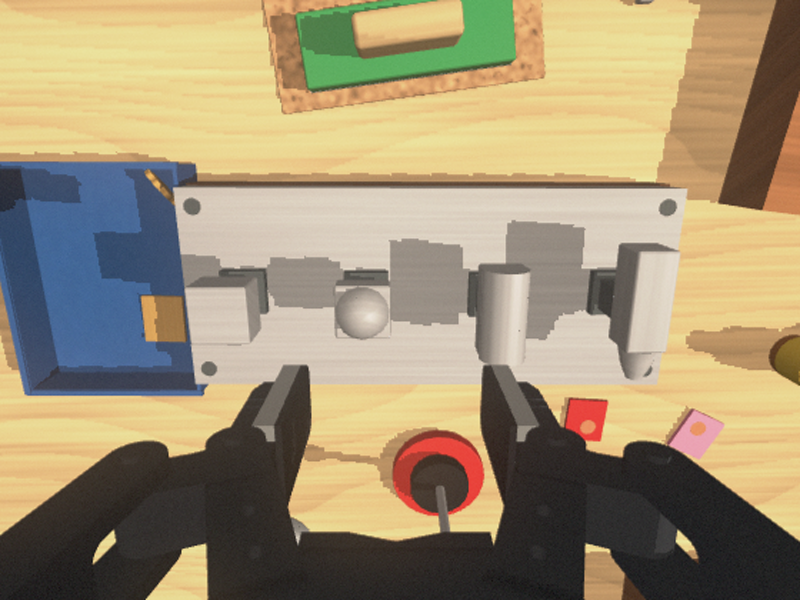

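View pics/s16.png

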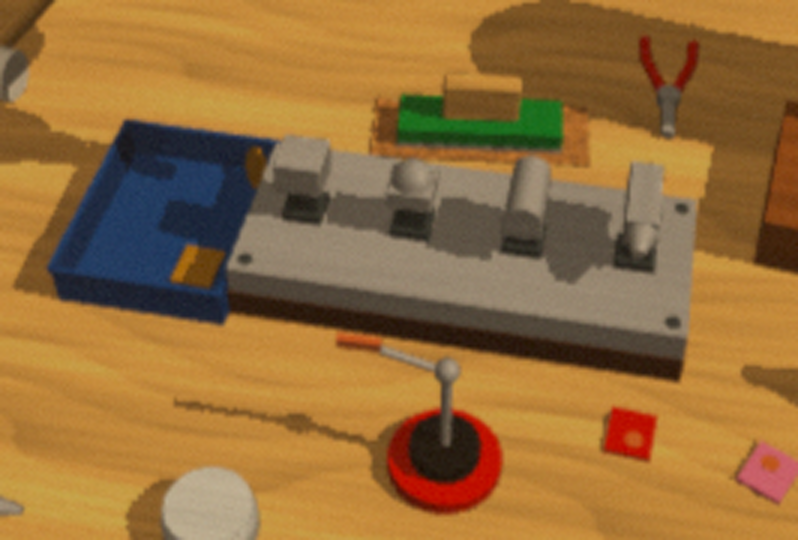

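```bash
python3 - <<'E'
from h import *
ci=dict(np.load("w16.npz")); f=lambda a:(np.array(a,float)+.5)*.7-.5
for z in(.0,.01,.02,.03,.04):
    w=p2w("wrist",f([(159,186)]),z,ci); print(z,w.round(4),(w2p("scene",w)-[140,150])*3)
c=p2w("wrist",f([(263,0),(282,113),(545,77)]),.003,ci)
g=p2w("wrist",f([(308,91),(515,62),(298,13)]),.025,ci);print("pad",c.round(3).tolist());print("scraper",g.round(3).tolist())
# pad frame: use long front edge
e=(c[2]-c[1])[:2];e/=np.linalg.norm(e);n=np.array([-e[1],e[0]]); n*=np.sign(n@(c[0]-c[1])[:2])
pc=c[1][:2]+.1*e+.04*n; ge=(g[1]-g[0])[:2];ge/=np.linalg.norm(ge);gn=np.array([-ge[1],ge[0]]);gn*=np.sign(gn@n)
gc=g[:2,:2].mean(0)+.025*gn; print("scraper-pad along/across",(gc-pc)@e,(gc-pc)@n,"angle",np.degrees(np.arccos(ge@e)))
a=vision.snapshot("wrist").astype(int);b=vision.snapshot("wrist").astype(int);print("frame diff",np.abs(a-b)[100:160,80:160].mean(),np.abs(a-b)[300:,200:300].mean())
E
```

```text
0.0 [[ 0.536  -0.2004  0.    ]] [[241.58410235 179.77144561]]
0.01 [[ 0.5355 -0.1958  0.01  ]] [[245.7574553  171.86230512]]
0.02 [[ 0.5349 -0.1913  0.02  ]] [[249.98032827 163.85931662]]
0.03 [[ 0.5343 -0.1868  0.03  ]] [[254.25360791 155.7607998 ]]
0.04 [[ 0.5337 -0.1822  0.04  ]] [[258.57820216 147.56503394]]
pad [[0.406, -0.105, 0.003], [0.483, -0.097, 0.003], [0.462, 0.102, 0.003]]
scraper [[0.47, -0.073, 0.025], [0.454, 0.074, 0.025], [0.42, -0.077, 0.025]]
scraper-pad along/across -0.0005663500004481102 -0.004679966217701336 angle 0.10004059253221655
frame diff 2.432361111111111 2.4098333333333333
```

Everything checks out: the chip in the pan corner is at about z 0.02 and at rest. The gripper is free and clear of everything, so I'm handing in.

```bash
python3 -c "
from cell import order,state
print(order.close_job(),state()['time_s'])"
```

```text
the job is handed in; nothing more can be done
the job is handed in; nothing more can be done
```

I swept the plate clear, put the scraper back on its pad, plugged all four stakes into the plate and handed the job in at about 42 s of the 210 s limit. `close_job()` reports no verdict, so the results below come from my own last checks.

- **Offcuts:** Only two were present, one round and one rectangular, and both are in the blue pan. The rectangular one lies flat. The round one stands leaning on its edge inside the pan. It moved along the wall into the corner while I was plugging the stakes, probably the announced random knock. Its centre is at about z 0.02, below the rim, and two successive wrist pictures showed no movement.
- **Stakes:** Flat is in hole 3, dome in hole 2, ridge in hole 1 and horn in hole 0.
    - Flat, ridge and horn returned to their rack seating heights to the millimetre, with contact force.
    - Dome read 0.5 mm high without contact force. I lowered it about 1 mm more before letting go but did not measure it again. In the last pictures it looks seated.
    - All four look upright.
- **Scraper:** It stands on its pad about 1 mm off along and 5 mm across, with an angle difference of about 0.1°.
- **Other tools and bottles:** I did not touch them, and those in the last pictures show no change. The gripper was open and clear of everything at hand-in.

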